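Weigh the boxed-in sample jar

TASK

The small sample jar at the back of the grey spill tray is boxed in by three taller vessels. Stand all three vessels on the yellow mat, then set the jar gently in the middle of the balance pan, and then put each vessel back on the tray pad where it stood at the start. Keep everything you carry upright, and leave the beaker, the loose cap and the rubber stopper where they are.

Things in the scene. Friction and masses are not known exactly. Their poses are not given: they have to be found in the camera images.
- tube: White PTFE tube vessel, loose, 0.4 kg: round, 52 mm across, with a ribbed screw cap 56 mm across from 122 to 149 mm above its base (domed to 155 mm) and a thin nozzle 12 mm across on top, 165 mm high in all. Origin at the centre of its underside, z up. Stands at the start on one of the tray's three outer pads.
- amber: Amber glass bottle with a paper label, loose, 0.42 kg: round body 62 mm across up to 86 mm, sloping shoulder to a neck 30 mm across (106 to 120 mm), black cap 36 mm across from 120 to 150 mm above its base; 150 mm high in all. Origin at the centre of its underside, z up. Stands at the start on another of the three outer pads.
- square: White square bottle, loose, 0.36 kg: body 60 x 60 mm up to 92 mm, shoulder up to 103 mm, round white cap 46 mm across from 110 to 140 mm above its base; 140 mm high in all. Origin at the centre of its underside, x and y along its sides, z up. Stands at the start on the remaining outer pad.
- jar: Small white sample jar with a paper band and a flat cap, loose, 0.14 kg: round, 48 mm across (cap 50 mm, from 36 mm up), 52 mm high. Origin at the centre of its underside, z up. Stands at the start on the tray's small back pad, between the taller vessels and close to them (gaps 8 to 19 mm); it can be taken only when they are gone.
- tray: Grey spill tray, fixed, 190 x 240 mm (x, y), rim 22 mm high. Four round standing pads, tops 10 mm above the bench: three outer ones 68 mm across at (-34, 0), (26, 64), (26, -64) mm and the jar's, 54 mm across, at (35, 0) mm in the tray's frame. Which vessel stands on which outer pad differs by start. Origin: centre of the underside; x points from its front (robot side) to its back.
- mat: Yellow bench mat, fixed, 280 x 160 mm (x, y), 3 mm thick, empty at the start, to one side of the tray (left or right differs). Origin at the centre of its underside, x along its long side.
- balance: White laboratory balance, fixed, on the other side of the tray. Round steel pan 124 mm across, top 86 mm above the bench; the origin lies at bench height exactly under the pan's centre. Housing 180 mm wide (y), from 190 mm in front of the origin (-x, display side, towards the robot) to 90 mm behind it, 66 mm high, about 85 mm at the display.
- beaker: Bystander, loose: small glass beaker 54 mm across, 70 mm high, beyond the tray. Origin at the centre of its underside. Not to be moved.
- cap: Bystander, loose: white plastic cap, 52 mm across, 30 mm high, lying on the bench beyond the tray. Origin at the centre of its underside. Not to be moved.
- stopper: Bystander, loose: dark rubber stopper, a cone 34 mm across below and 44 mm above, 35 mm high, standing on the bench beyond the tray. Origin at the centre of its underside. Not to be moved.
Things that resemble listed ones, but are neither listed nor needed, are in the scene too. What is shaped like the tube but blue or purple is not meant.

How it is judged:
By the outcome, as a careful person would: the job done as asked, in the order asked, and still so for the second after the job is handed in, with the robot touching nothing.
It also fails if it takes over 128 s, if anything falls off the work surface, if the arm or the gripper's body presses on something with over 40 N, if the wrist force passes 120 N, or if a joint passes its speed limit or range.

ROBOT

A 6-joint arm with a two-finger parallel gripper is mounted at the origin on the work surface. World frame = base frame: x ahead of the robot, y to its left, z up, the work surface at z = 0. Lengths are in mm, angles in rad, forces in N, time in s.
With the tool pointing down it reaches from about 275 to 750 mm from the base axis. Payload 10.2 kg.
Tool frame: the origin (TCP) lies between the finger pads; the fingertips stand 14 mm ahead of it and the grasp point (between the pads) lies 5 mm behind it (tip_reach is the distance from the TCP to the fingertips, in mm); z points along the fingers, y is the line along which they close (so a half turn about z gives the same grasp; the last joint's range is limited). The gripper opens to 85 mm and grips with 20 to 120 N. Pads are 22 mm wide; open, the fingers measure 114 mm over their backs; the gripper's body (76 mm by 85 mm) begins 54 mm behind the grasp point. The pads swing forward as they close: fully open they stand 13 mm farther back than shut.
Start: joints at [1.067, 0.313, 1.498, -0, 1.331, -0.223], TCP at [145.503, 504.44, 245.294] pointing down, gripper open.
Joint ranges: [-2.94, 2.94], [-0.97, 2.17], [0.19, 2.56], [-1.23, 4.37], [0.02, 3.11], [-2.88, 2.88]. Speed limits (rad/s): [2.39, 2.39, 3.01, 3.14, 3.14, 3.14].

INTERFACE

Orientations are given as a unit quaternion [w, x, y, z].
In Python, from rig import * gives the robot as it stands.
- The arm moves only by the tool arm_command, never from a script. Its argument "steps" is a list that holds one entry, the list of rows, each a list of 7 numbers: the opening, from 0 (shut) to 1 (fully open), then the shift along the tool's x, y, z each as a share of 0.05 m, from -1 to 1, then the turn, a rotation vector about the tool's x, y, z each as a share of 0.15 rad, from -1 to 1. A call has 1 to 8 rows; each row shifts and turns the commanded pose from where the row before left it, along the tool's axes as they then stand; what a row does not reach is not made up. A row lasts 1/8 s, in which the tool goes at most 62.5 mm and 10.7 degrees, less where a joint would pass 70% of its speed; a pose out of reach is approached as far as the arm can. A call with a number of a shift or a turn outside -1 to 1 is refused whole. A call with a gripper value outside its range is refused whole. The fingers move at their own pace and stop on an object; "squeeze" is the grip in N (left out, the last holds). Time passes only in rows, so rows that do not move let the fingers close. It gives the time, the measured TCP pose, the force, the opening and the grip force at its end, in the units of the state.
- sense(): the state, without advancing time (a new reading comes with each control period).
- capture(name): name is "scene" or "top" or "wrist"; returns the picture (480x640x3 uint8, red, green, blue); there is no depth.
- get_calibration(name): a dict with "intrinsics" (3x3 intrinsics, pixels), "rvec" (rotation vector, rad) and "tvec" (3), from world to camera coordinates, as OpenCV has them; the wrist camera has in their place "T_tool_cam" (4x4, takes a point from camera to tool coordinates, whose origin is the TCP and whose axes are the flange's). Camera axes: x right, y down, z forward; pixel columns grow to the right and rows downward; lengths in mm; the calibration is good to about 2 mm. The wrist camera is an equidistant fisheye: a pixel r from the principal point sees the ray r / f radians off the axis. A picture is of the moment at which its call begins: read the wrist's pose just before it. get_calibration takes no time and is no camera call.
- finish_job(): hands the job in; it is judged then, once.
The state is a dict: "time_s": time; "joints": joint angles; "dq": joint speeds; "tau": joint torques, N m; "eef_pos": TCP position; "ee_rot": TCP orientation; "force": force on the tool from outside, world axes, zero at the start; "wrist_torque": the same for the moment, N m; "grip_width": opening from 0.0 (shut) to 1.0 (fully open); "grip_force": force on a finger pad.
Only numpy, scipy, OpenCV 4.12 (cv2) and the standard library are available. Lean on these libraries where they do the work, as an engineer would, in place of code of your own. Each camera call takes 0.05 s, during which the arm holds its last target. There are 200 camera calls.

## Working session

There is one attempt and no reset: what is moved stays moved. The work goes in short steps, Python scripts to look and compute and a tool call to move; the robot and the scene stay as the last step left them, time stands still between calls to the robot, and variables do not carry over. Pictures are saved under pics/ and viewed, at most 14 in all, crops included, and the job is handed in when it is done.

Besides the shell and the picture viewer there is one more tool, called after ">>>" as name(argument=value, ...) on one line, values as JSON. arm_command: Moves the arm, as the interface text tells. Its arguments: {"type":"object","properties":{"steps":{"type":"array"},"squeeze":{"type":"number"}},"required":["steps"]}

```bash
ls; mkdir -p pics; python3 - <<'E'
from rig import *
import cv2
s=sense();print(s)
for n in("scene","top","wrist"):
    c=get_calibration(n);print(n,c)
    cv2.imwrite(f"pics/{n}0.png",cv2.cvtColor(capture(n),cv2.COLOR_RGB2BGR))
E
```

```text
pics
{'time_s': 0.0, 'joints': array([ 1.06660157e+00,  3.13455280e-01,  1.49846808e+00,  3.15636644e-06,
        1.33099221e+00, -2.23374355e-01]), 'dq': array([ 0.00127679, -0.00019445,  0.00036009,  0.00152252, -0.00191694,
       -0.00078894]), 'tau': array([ 2.80089567e-03, -4.12270331e+01, -2.59735054e+01, -9.84315307e-05,
        4.26843268e-03,  4.63172626e-05]), 'eef_pos': array([145.37557222, 504.21245382, 244.72069455]), 'ee_rot': array([-2.36787602e-04,  1.39949632e-01,  9.90158403e-01, -6.17623060e-04]), 'force': array([ 0.64515438,  0.26949477, -0.34080384]), 'wrist_torque': array([ 0.01563167, -0.03022894,  0.00459676]), 'grip_force': 0.0, 'grip_width': 0.999101477705043}
scene {'intrinsics': array([[524.26113192,   0.        , 329.24953627],
       [  0.        , 524.26113192, 236.23144959],
       [  0.        ,   0.        ,   1.        ]]), 'rvec': array([ 1.01824984,  2.44339086, -1.02048721]), 'tvec': array([ 402.23689036, -257.79049103, 1230.79373702])}
top {'intrinsics': array([[443.93735556,   0.        , 314.34994247],
       [  0.        , 443.93735556, 244.60612388],
       [  0.        ,   0.        ,   1.        ]]), 'rvec': array([ 2.12577682, -2.18582002,  0.09651871]), 'tvec': array([ 38.3140996 , 587.30692637, 924.69572085])}
wrist {'intrinsics': array([[371.64829954,   0.        , 315.5377796 ],
       [  0.        , 371.64829954, 235.13193683],
       [  0.        ,   0.        ,   1.        ]]), 'T_tool_cam': array([[-2.98771635e-04, -9.47107351e-01, -3.20916776e-01,
         8.21715732e+01],
       [ 9.99999765e-01, -4.81233025e-04,  4.89247625e-04,
         3.19800056e-01],
       [-6.17805773e-04, -3.20916554e-01,  9.47107271e-01,
        -1.27719295e+02],
       [ 0.00000000e+00,  0.00000000e+00,  0.00000000e+00,
         1.00000000e+00]])}
```

View pics/scene0.png

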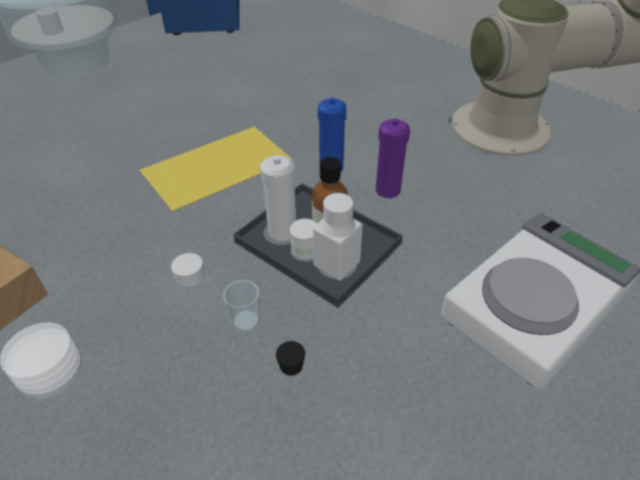

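View pics/top0.png

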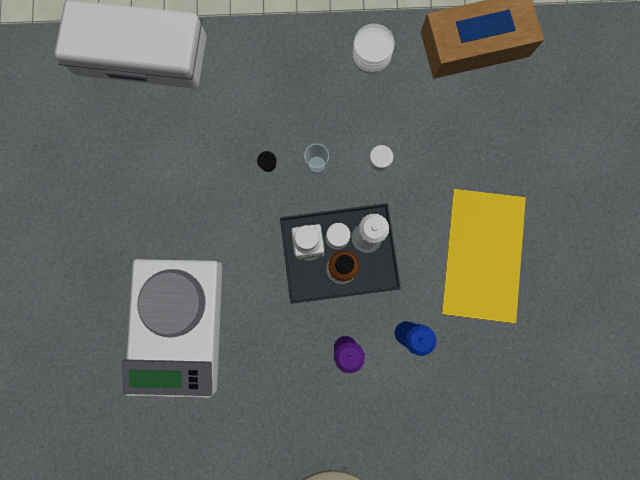

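```bash
cat > h.py <<'E'
import numpy as np, cv2
from rig import *
def cast(n,uv,z):
    c=get_calibration(n);R=cv2.Rodrigues(c["rvec"])[0];t=c["tvec"]
    d=R.T@np.linalg.inv(c["intrinsics"])@np.array([uv[0],uv[1],1.]);o=-R.T@t
    return (o+d*(z-o[2])/d[2])[:2]
def proj(n,P):
    c=get_calibration(n);return cv2.projectPoints(np.float64(P).reshape(-1,1,3),c["rvec"],c["tvec"],c["intrinsics"],None)[0].reshape(-1,2)
def blobs(m,amin=60):
    cs,_=cv2.findContours(m.astype(np.uint8)*255,cv2.RETR_EXTERNAL,cv2.CHAIN_APPROX_NONE)
    return [c for c in cs if cv2.contourArea(c)>amin]
E
python3 - <<'E'
from h import *
im=cv2.imread("pics/top0.png");hsv=cv2.cvtColor(im,cv2.COLOR_BGR2HSV);H,S,V=cv2.split(hsv)
c=get_calibration("top");R=cv2.Rodrigues(c["rvec"])[0];print("cam",-R.T@c["tvec"])
def box(m,z,name):
    b=max(blobs(m),key=cv2.contourArea);q=cv2.boxPoints(cv2.minAreaRect(cv2.convexHull(b)))
    P=np.array([cast("top",p,z) for p in q]);ce=P.mean(0)
    print(name,ce.round(1),[round(float(np.linalg.norm(P[i]-P[i-1])),1) for i in range(4)],[round(float(np.arctan2(*(P[i]-P[i-1])[::-1])),3) for i in range(4)])
box((H>20)&(H<35)&(S>150),3,"mat")
m=(V<62);m[:190]=0;m[320:]=0;m[:,:270]=0;m[:,410:]=0
box(cv2.morphologyEx(m.astype(np.uint8),cv2.MORPH_CLOSE,np.ones((5,5))),22,"tray")
print(V[250,300],V[330,300],V[300,172],V[268,140],V[230,340])
m=(V>90)&(V<185);m[:255]=0;m[345:]=0;m[:,:130]=0;m[:,215:]=0
for b in blobs(m,1500):
    e=cv2.fitEllipse(b);print("pan",e,cast("top",e[0],86),e[1])
m=(V>60);w=im[195:290,285:400]
cv2.imwrite("pics/crop1.png",cv2.resize(w,None,fx=6,fy=6,interpolation=cv2.INTER_CUBIC))
E
```

```text
cam [483.70379841   4.63557691 983.59987748]
mat [ 558.5 -350.6] [159.4, 284.1, 164.3, 282.8] [1.455, -0.148, -1.696, 2.976]
tray [570.9 -31.6] [190.7, 243.8, 190.4, 238.5] [0.112, -1.468, -3.058, 1.675]
95 98 122 191 194
pan ((169.5942840576172, 302.4272155761719), (64.55060577392578, 68.62993621826172), 64.83643341064453) [473.30961603 316.40336136] (64.55060577392578, 68.62993621826172)
```

View pics/crop1.png

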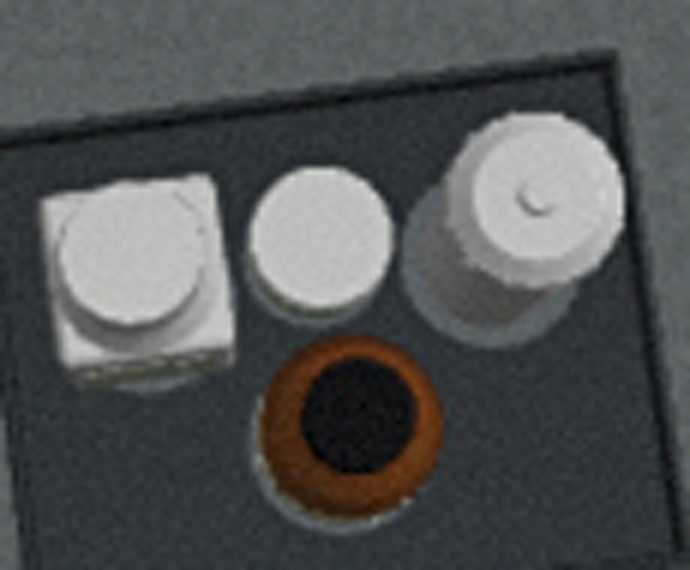

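View pics/wrist0.png

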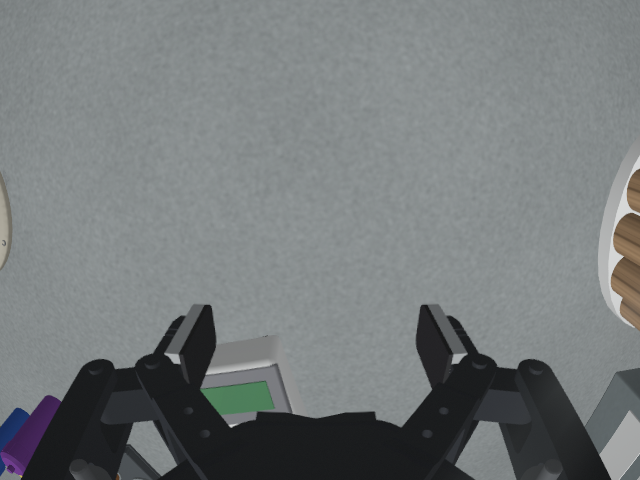

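Top crop: the square bottle's cap is at crop (133,255), the jar at (321,238), the tube nozzle at (537,197) and the amber cap at (360,415). The scene view agrees with this: the mat is on the right (-y) and the balance on the left (+y). The wrist view shows only the bench and the edge of the balance.

```bash
python3 - <<'E'
from h import *
g=lambda x,y:(285+(x+.5)/6-.5,195+(y+.5)/6-.5)
ty=0.107;t=np.array([570.9,-31.6]);R=np.array([[np.cos(ty),-np.sin(ty)],[np.sin(ty),np.cos(ty)]])
for n,uv,z,p in[("square",g(133,255),150,(26,64)),("jar",g(321,238),62,(35,0)),("tube",g(537,192),175,(26,-64)),("amber",g(360,415),160,(-34,0))]:
    w=t+R@np.array(p);print(n,"cast",cast("top",uv,z).round(1),"pad",w.round(1),"scene px of cast top",proj("scene",[*cast("top",uv,z),z]).round(0), "scene px of pad", proj("scene",[*w,z]).round(0))
im=cv2.imread("pics/top0.png");H,S,V=cv2.split(cv2.cvtColor(im,cv2.COLOR_BGR2HSV))
for n,uv in(("blue",(422,340)),("purple",(350,358))): print(n,cast("top",uv,155))
# square sides yaw : body white mask
m=(V>165);m[:190]=0;m[300:]=0;m[:,:285]=0;m[:,:285]=0;m[:,326:]=0
for b in blobs(m,300): print("sq",cv2.minAreaRect(b))
# balance housing
m=(V>165);m[:250]=0;m[:,:100]=0;m[:,240:]=0
b=max(blobs(m),key=cv2.contourArea);q=cv2.boxPoints(cv2.minAreaRect(b));print("housing",[cast("top",p,66).round(0) for p in q])
s=cv2.imread("pics/scene0.png");V=cv2.cvtColor(s,cv2.COLOR_BGR2GRAY)
m=(V<150)&(V>60);m[:255]=0;m[335:]=0;m[:,:480]=0;m[:,582:]=0
for b in blobs(m,1500):
    e=cv2.fitEllipse(b);print("pan scene",e,cast("scene",e[0],86))
# predicted pan outlines for comparison
a=np.linspace(0,6.28,40)
for c in((473.3,316.4),):
  P=np.c_[c[0]+62*np.cos(a),c[1]+62*np.sin(a),0*a+86]
  for i,nm in((im,"top"),(s,"scene")):
    for p in proj(nm,P): cv2.circle(i,tuple(np.int32(p*8)),4,(0,0,255),-1,shift=3)
v=np.hstack([cv2.resize(im[250:350,110:230],(400,333)),cv2.resize(s[230:350,450:594],(400,333))]);cv2.imwrite("pics/pan.png",v)
E
```

```text
square cast [590.   33.8] pad [589.9  34.8] scene px of cast top [[338. 200.]] scene px of pad [[338. 201.]]
jar cast [605.2 -28.8] pad [605.7 -27.9] scene px of cast top [[304. 227.]] scene px of pad [[304. 227.]]
tube cast [602.6 -91.2] pad [603.6 -92.5] scene px of cast top [[277. 156.]] scene px of pad [[276. 156.]]
amber cast [536.8 -35.5] pad [537.1 -35.2] scene px of cast top [[330. 161.]] scene px of pad [[330. 162.]]
blue [ 393.84400196 -172.11140496]
purple [364.81106559 -39.74460168]
sq ((307.9200134277344, 239.43997192382812), (28.00143051147461, 27.71858787536621), 81.8698959350586)
housing [array([353., 409.]), array([570., 402.]), array([556., 224.]), array([341., 236.])]
pan scene ((530.3839111328125, 296.321044921875), (71.74068450927734, 99.04196166992188), 111.7061538696289) [491.52495537 326.95109776]
```

View pics/pan.png

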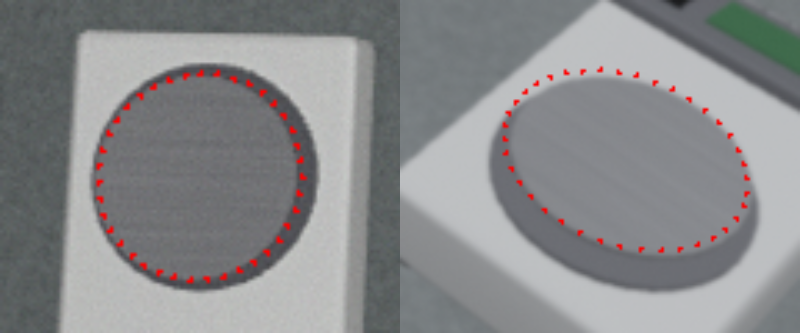

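The tube, amber, square and jar casts match the pad positions to within about 1 mm. The pan outline at (473,316) fits to about 2 mm, so I'll use (474,317). Next I'll align the yaw and head for the tube.

>>> arm_command(steps=[[[1,0,0,0,0,0,-0.93],[1,0,0,0,0,0,-0.94],[1,-0.57,-0.74,0,0,0,0],[1,-0.57,-0.74,0,0,0,0],[1,-0.57,-0.74,0,0,0,0],[1,-0.57,-0.74,0,0,0,0],[1,-0.57,-0.74,0,0,0,0],[1,-0.57,-0.74,0,0,0,0]]], squeeze=40)

```text
time_s: 1.15
eef_pos: [317.1, 281.1, 245.2]
ee_rot: [-0.0, 0.0, 1.0, -0.0]
force: [0.1, 0.5, -0.3]
grip_width: 0.998
grip_force: 0.0
```

>>> arm_command(steps=[[[1,-0.57,-0.74,0,0,0,0],[1,-0.57,-0.74,0,0,0,0],[1,-0.57,-0.74,0,0,0,0],[1,-0.57,-0.74,0,0,0,0],[1,-0.57,-0.74,0,0,0,0],[1,-0.57,-0.74,0,0,0,0],[1,-0.57,-0.74,0,0,0,0],[1,-0.57,-0.74,0,0,0,0]]])

```text
time_s: 2.15
eef_pos: [545.0, -15.0, 245.1]
ee_rot: [-0.0, 0.0, 1.0, 0.0]
force: [1.1, 0.8, -0.4]
grip_width: 0.998
grip_force: 0.0
```

>>> arm_command(steps=[[[1,-0.57,-0.74,0,0,0,0],[1,-0.57,-0.74,0,0,0,0],[1,0,0,0,0,0,0],[1,0,0,0,0,0,0]]])

```text
time_s: 2.65
eef_pos: [601.0, -87.2, 245.0]
ee_rot: [-0.0, 0.0, 1.0, 0.0]
force: [1.0, 0.9, -0.0]
grip_width: 1.001
grip_force: 0.0
```

>>> arm_command(steps=[[[1,-0.04,-0.1,0.5,0,0,0],[1,0,0,0.5,0,0,0],[1,0,0,0.5,0,0,0],[1,0,0,0.4,0,0,0],[1,0,0,0.2,0,0,0],[0.4,0,0,0,0,0,0],[0.4,0,0,0,0,0,0],[0.4,0,0,0,0,0,0]]])

```text
time_s: 3.65
eef_pos: [603.8, -92.5, 141.6]
ee_rot: [0.001, 0.0, 1.0, -0.0]
force: [-1.1, 2.6, 6.6]
grip_width: 0.642
grip_force: 43.2
```

>>> arm_command(steps=[[[0.3,0,0,0,0,0,0],[0.3,0,0,0,0,0,0],[0.3,0,0,0,0,0,0]]])

```text
time_s: 4.03
eef_pos: [603.8, -92.6, 141.6]
ee_rot: [0.001, 0.0, 1.0, -0.0]
force: [-0.2, 1.4, 6.3]
grip_width: 0.642
grip_force: 43.2
```

>>> arm_command(steps=[[[0.3,0,0,-0.3,0,0,0],[0.3,0,0,-0.5,0,0,0],[0.3,0,0,-0.3,0,0,0],[0.3,-0.04,-0.4,0,0,0,0],[0.3,-0.08,-0.7,0,0,0,0],[0.3,-0.08,-0.7,0,0,0,0],[0.3,-0.08,-0.7,0,0,0,0],[0.3,-0.08,-0.7,0,0,0,0]]])

```text
time_s: 5.03
eef_pos: [620.8, -254.9, 194.2]
ee_rot: [-0.001, 0.001, 1.0, 0.0]
force: [0.6, 0.2, -4.5]
grip_width: 0.639
grip_force: 43.9
```

>>> arm_command(steps=[[[0.3,-0.08,-0.7,0,0,0,0],[0.3,-0.08,-0.7,0,0,0,0],[0.3,-0.04,-0.35,0,0,0,0],[0.3,0,0,0.4,0,0,0],[0.3,0,0,0.4,0,0,0],[0.3,0,0,0,0,0,0],[0.3,0,0,0,0,0,0]]])

```text
time_s: 5.9
eef_pos: [631.2, -340.9, 155.8]
ee_rot: [0.0, 0.0, 1.0, -0.0]
force: [0.8, 0.0, -3.7]
grip_width: 0.643
grip_force: 44.1
```

>>> arm_command(steps=[[[0.3,0,0,0.3,0,0,0],[0.3,0,0,0.08,0,0,0],[0.3,0,0,0.03,0,0,0],[0.3,0,0,0,0,0,0]]])

```text
time_s: 6.4
eef_pos: [631.3, -340.2, 135.0]
ee_rot: [0.0, 0.0, 1.0, -0.0]
force: [-0.1, 0.1, -3.7]
grip_width: 0.642
grip_force: 44.1
```

>>> arm_command(steps=[[[0.3,0,0,0.02,0,0,0],[0.3,0,0,0.02,0,0,0],[0.3,0,0,0,0,0,0]]])

```text
time_s: 6.78
eef_pos: [631.7, -340.2, 134.7]
ee_rot: [0.001, 0.0, 1.0, -0.001]
force: [-1.8, 2.3, 6.6]
grip_width: 0.637
grip_force: 45.1
```

>>> arm_command(steps=[[[1,0,0,0,0,0,0],[1,0,0,0,0,0,0],[1,0,0,0,0,0,0],[1,0,0,-0.3,0,0,0],[1,0,0,-0.7,0,0,0],[1,0,0,-0.5,0,0,0],[1,0.1,0.3,-0.3,0,0,0],[1,0.2,0.7,0,0,0,0]]])

```text
time_s: 7.78
eef_pos: [616.4, -290.9, 225.0]
ee_rot: [0.002, 0.001, 1.0, -0.001]
force: [0.5, 0.1, 0.1]
grip_width: 1.0
grip_force: 0.0
```

>>> arm_command(steps=[[[1,0.24,0.76,0,0,0,0],[1,0.24,0.76,0,0,0,0],[1,0.24,0.76,0,0,0,0],[1,0.24,0.76,0,0,0,0],[1,0.24,0.76,0,0,0,0],[1,0.24,0.76,0,0,0,0],[1,0.14,0.5,0,0,0,0],[1,0,0,0,0,0,0]]])

```text
time_s: 8.78
eef_pos: [537.4, -36.1, 224.2]
ee_rot: [0.001, -0.001, 1.0, -0.0]
force: [0.4, -0.7, 0.4]
grip_width: 1.002
grip_force: 0.0
```

>>> arm_command(steps=[[[1,0,0.02,0.5,0,0,0],[1,0,0,0.5,0,0,0],[1,0,0,0.4,0,0,0],[1,0,0,0.24,0,0,0],[0.2,0,0,0,0,0,0],[0.2,0,0,0,0,0,0],[0.2,0,0,0,0,0,0],[0.2,0,0,0,0,0,0]]])

```text
time_s: 9.78
eef_pos: [537.8, -36.0, 141.8]
ee_rot: [0.001, 0.0, 1.0, -0.0]
force: [0.4, 1.6, 6.2]
grip_width: 0.406
grip_force: 40.2
```

>>> arm_command(steps=[[[0.2,0,0,0,0,0,0],[0.2,0,0,0,0,0,0],[0.2,0,0,0,0,0,0]]])

```text
time_s: 10.15
eef_pos: [537.8, -36.0, 141.8]
ee_rot: [0.001, 0.0, 1.0, -0.0]
force: [-1.0, 2.6, 6.4]
grip_width: 0.409
grip_force: 40.2
```

>>> arm_command(steps=[[[0.2,0,0,-0.3,0,0,0],[0.2,0,0,-0.5,0,0,0],[0.2,0,0,-0.3,0,0,0],[0.2,-0.02,-0.4,0,0,0,0],[0.2,-0.02,-0.7,0,0,0,0],[0.2,-0.02,-0.7,0,0,0,0],[0.2,-0.02,-0.7,0,0,0,0],[0.2,-0.02,-0.7,0,0,0,0]]])

```text
time_s: 11.15
eef_pos: [541.6, -198.2, 194.9]
ee_rot: [-0.001, 0.0, 1.0, 0.0]
force: [0.9, -0.6, -3.5]
grip_width: 0.407
grip_force: 40.8
```

>>> arm_command(steps=[[[0.2,-0.02,-0.7,0,0,0,0],[0.2,-0.02,-0.7,0,0,0,0],[0.2,-0.02,-0.7,0,0,0,0],[0.2,-0.02,-0.56,0,0,0,0],[0.2,0,0,0.5,0,0,0],[0.2,0,0,0.5,0,0,0],[0.2,0,0,0.15,0,0,0],[0.2,0,0,0,0,0,0]]])

```text
time_s: 12.15
eef_pos: [545.9, -329.6, 138.0]
ee_rot: [-0.0, 0.0, 1.0, 0.0]
force: [-0.0, -0.6, -3.4]
grip_width: 0.408
grip_force: 41.1
```

>>> arm_command(steps=[[[0.2,0,0,0.03,0,0,0],[0.2,0,0,0.03,0,0,0],[0.2,0,0,0.02,0,0,0],[0.2,0,0,0,0,0,0]]])

```text
time_s: 12.65
eef_pos: [546.4, -329.2, 134.9]
ee_rot: [0.0, 0.0, 1.0, -0.0]
force: [0.2, 0.9, 0.1]
grip_width: 0.409
grip_force: 41.3
```

>>> arm_command(steps=[[[1,0,0,0.01,0,0,0],[1,0,0,0,0,0,0],[1,0,0,0,0,0,0],[1,0,0,-0.3,0,0,0],[1,0,0,-0.7,0,0,0],[1,0,0,-0.5,0,0,0],[1,-0.04,0.3,-0.3,0,0,0],[1,-0.08,0.7,0,0,0,0]]])

```text
time_s: 13.65
eef_pos: [552.4, -278.8, 225.2]
ee_rot: [0.001, 0.001, 1.0, -0.001]
force: [0.4, 0.4, 0.3]
grip_width: 1.0
grip_force: 0.0
```

>>> arm_command(steps=[[[1,-0.1,0.8,0,0,0,0],[1,-0.1,0.8,0,0,0,0],[1,-0.1,0.8,0,0,0,0],[1,-0.1,0.8,0,0,0,0],[1,-0.1,0.8,0,0,0,0],[1,-0.1,0.8,0,0,0,0],[1,-0.1,0.8,0,0,0,0],[1,-0.05,0.66,0,0,0,0]]])

```text
time_s: 14.65
eef_pos: [589.4, 36.3, 224.0]
ee_rot: [-0.0, -0.0, 1.0, 0.0]
force: [1.0, 0.3, -0.1]
grip_width: 1.002
grip_force: 0.0
```

>>> arm_command(steps=[[[1,0,0,0,0,0,0],[1,0,0,0,0,0,0]]])

```text
time_s: 14.9
eef_pos: [589.6, 33.8, 223.9]
ee_rot: [-0.0, 0.0, 1.0, -0.0]
force: [0.1, -0.7, -1.2]
grip_width: 0.998
grip_force: 0.0
```

>>> arm_command(steps=[[[1,0,0.01,0.5,0,0,0],[1,0,0,0.5,0,0,0],[1,0,0,0.5,0,0,0],[1,0,0,0.32,0,0,0],[0.3,0,0,0,0,0,0],[0.3,0,0,0,0,0,0],[0.3,0,0,0,0,0,0],[0.3,0,0,0,0,0,0]]])

```text
time_s: 15.9
eef_pos: [590.5, 34.4, 134.1]
ee_rot: [0.001, 0.0, 1.0, -0.0]
force: [-0.7, 0.9, 5.8]
grip_width: 0.528
grip_force: 41.4
```

>>> arm_command(steps=[[[0.3,0,0,0,0,0,0],[0.3,0,0,0,0,0,0],[0.3,0,0,0,0,0,0]]])

```text
time_s: 16.27
eef_pos: [590.4, 34.4, 134.1]
ee_rot: [0.001, 0.0, 1.0, -0.0]
force: [-1.8, 0.9, 6.3]
grip_width: 0.525
grip_force: 41.4
```

>>> arm_command(steps=[[[0.3,0,0,-0.4,0,0,0],[0.3,0,0,-0.8,0,0,0],[0.3,0,0,-0.8,0,0,0],[0.3,0,0,-0.8,0,0,0],[0.3,0,0,-0.5,0,0,0],[0.3,0.14,-0.4,0,0,0,0],[0.3,0.28,-0.8,0,0,0,0],[0.3,0.28,-0.8,0,0,0,0]]])

```text
time_s: 17.27
eef_pos: [553.5, -67.4, 296.1]
ee_rot: [-0.001, 0.0, 1.0, 0.0]
force: [0.1, -0.2, -3.1]
grip_width: 0.523
grip_force: 42.2
```

>>> arm_command(steps=[[[0.3,0.28,-0.8,0,0,0,0],[0.3,0.28,-0.8,0,0,0,0],[0.3,0.28,-0.8,0,0,0,0],[0.3,0.28,-0.8,0,0,0,0],[0.3,0.28,-0.8,0,0,0,0],[0.3,0.28,-0.8,0,0,0,0],[0.3,0.15,-0.3,0,0,0,0],[0.3,0,0,0,0,0,0]]])

```text
time_s: 18.27
eef_pos: [462.3, -321.2, 296.7]
ee_rot: [-0.001, 0.001, 1.0, 0.001]
force: [0.6, -0.1, -3.6]
grip_width: 0.526
grip_force: 42.4
```

>>> arm_command(steps=[[[0.3,0,0,0.5,0,0,0],[0.3,0,0,0.7,0,0,0],[0.3,0,0,0.7,0,0,0],[0.3,0,0,0.7,0,0,0],[0.3,0,0,0.5,0,0,0],[0.3,0,0,0.2,0,0,0],[0.3,0,0,0,0,0,0],[0.3,0,0,0,0,0,0]]])

```text
time_s: 19.27
eef_pos: [463.7, -320.8, 133.9]
ee_rot: [0.001, -0.0, 1.0, -0.001]
force: [0.1, -0.6, -2.1]
grip_width: 0.524
grip_force: 42.4
```

>>> arm_command(steps=[[[0.3,0,0,0.06,0,0,0],[0.3,0,0,0.04,0,0,0],[0.3,0,0,0.03,0,0,0],[0.3,0,0,0,0,0,0]]])

```text
time_s: 19.77
eef_pos: [463.4, -320.7, 127.2]
ee_rot: [0.0, 0.0, 1.0, -0.0]
force: [-1.6, 1.5, 3.8]
grip_width: 0.524
grip_force: 43.2
```

>>> arm_command(steps=[[[1,0,0,0,0,0,0],[1,0,0,0,0,0,0],[1,0,0,0,0,0,0],[1,0,0,-0.3,0,0,0],[1,0,0,-0.8,0,0,0],[1,0,0,-0.6,0,0,0],[1,-0.2,0.3,-0.3,0,0,0],[1,-0.32,0.7,0,0,0,0]]])

```text
time_s: 20.78
eef_pos: [490.0, -270.2, 227.5]
ee_rot: [0.001, 0.001, 1.0, -0.001]
force: [-0.9, 0.1, -0.9]
grip_width: 1.004
grip_force: 0.0
```

>>> arm_command(steps=[[[1,-0.34,0.7,0,0,0,0],[1,-0.34,0.7,0,0,0,0],[1,-0.34,0.7,0,0,0,0],[1,-0.34,0.7,0,0,0,0],[1,-0.34,0.7,0,0,0,0],[1,-0.34,0.7,0,0,0,0],[1,-0.2,0.54,0,0,0,0],[1,0,0,0,0,0,0]]])

```text
time_s: 21.78
eef_pos: [601.5, -31.1, 225.9]
ee_rot: [-0.0, -0.001, 1.0, 0.0]
force: [-1.3, -0.6, 0.7]
grip_width: 1.0
grip_force: 0.0
```

```bash
python3 - <<'E'
from h import *
s=sense();print(s["eef_pos"],s["ee_rot"])
for n in("scene","top"): cv2.imwrite(f"pics/{n}1.png",cv2.cvtColor(capture(n),cv2.COLOR_RGB2BGR))
E
```

```text
[601.49387673 -31.05589725 225.91621245] [-4.17653133e-04 -1.47470473e-03  9.99998794e-01  2.51069280e-04]
```

View pics/scene1.png

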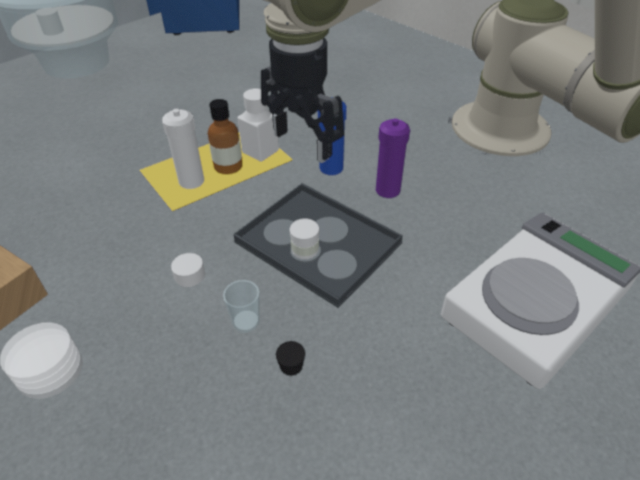

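All three vessels stand upright on the mat, and the jar is still at (304,238). Now I'll pick up the jar.

>>> arm_command(steps=[[[1,-0.08,0.06,0.5,0,0,0],[1,0,0,0.7,0,0,0],[1,0,0,0.7,0,0,0],[1,0,0,0.7,0,0,0],[1,0,0,0.6,0,0,0],[1,0,0,0.3,0,0,0],[1,0,0,0.16,0,0,0],[1,0,0,0,0,0,0]]])

```text
time_s: 22.88
eef_pos: [605.5, -30.9, 43.6]
ee_rot: [0.0, 0.0, 1.0, -0.0]
force: [-0.2, 0.7, -0.1]
grip_width: 1.003
grip_force: 0.0
```

>>> arm_command(steps=[[[0.3,0,0,0,0,0,0],[0.3,0,0,0,0,0,0],[0.3,0,0,0,0,0,0],[0.3,0,0,0,0,0,0],[0.3,0,0,0,0,0,0],[0.3,0,0,0,0,0,0]]], squeeze=30)

```text
time_s: 23.62
eef_pos: [605.7, -30.6, 44.3]
ee_rot: [0.001, 0.0, 1.0, -0.0]
force: [-1.2, 2.0, 5.7]
grip_width: 0.57
grip_force: 30.9
```

>>> arm_command(steps=[[[0.3,0,0,-0.4,0,0,0],[0.3,0,0,-0.8,0,0,0],[0.3,0,0,-0.8,0,0,0],[0.3,0,0,-0.6,0,0,0],[0.3,0.13,0.4,0,0,0,0],[0.3,0.28,0.8,0,0,0,0],[0.3,0.28,0.8,0,0,0,0],[0.3,0.28,0.8,0,0,0,0]]])

```text
time_s: 24.62
eef_pos: [555.0, 111.6, 171.4]
ee_rot: [-0.001, -0.0, 1.0, 0.0]
force: [-0.1, 0.7, -1.8]
grip_width: 0.57
grip_force: 31.7
```

>>> arm_command(steps=[[[0.3,0.28,0.8,0,0,0,0],[0.3,0.28,0.8,0,0,0,0],[0.3,0.28,0.8,0,0,0,0],[0.3,0.28,0.8,0,0,0,0],[0.3,0.28,0.8,0,0,0,0],[0.3,0.26,0.15,0,0,0,0],[0.3,0,0,0,0,0,0],[0.3,0,0,0,0,0,0]]])

```text
time_s: 25.62
eef_pos: [474.1, 316.0, 172.9]
ee_rot: [-0.0, 0.001, 1.0, -0.0]
force: [0.5, -1.2, -1.7]
grip_width: 0.569
grip_force: 31.7
```

```bash
python3 - <<'E'
from h import *
im=cv2.imread("pics/top1.png");V=cv2.GaussianBlur(cv2.cvtColor(im,cv2.COLOR_BGR2GRAY),(3,3),0)
print(V[302,130:215])
for lo in(100,105,110):
  m=(V>lo)&(V<150);m[:265]=0;m[338:]=0;m[:,:137]=0;m[:,206:]=0
  m=cv2.morphologyEx(m.astype(np.uint8),cv2.MORPH_OPEN,np.ones((5,5)))
  for b in blobs(m,1000):
    c,r=cv2.minEnclosingCircle(b);e=cv2.fitEllipse(cv2.convexHull(b));print(lo,e,cast("top",e[0],86),"diam mm",np.array(e[1])*897.6/443.9)
E
```

```text
[121 154 176 182 181 181 168 136 111 109 113 112 111 111 111 111 112 111
 111 111 111 110 110 111 111 111 109 110 111 110 109 108 109 109 110 108
 107 108 109 109 107 105 107 109 108 107 106 107 108 109 107 107 108 109
 109 108 107 107 108 108 109 107 107 108 110 111 111 109  98  83  78  79
  78  80  96 136 174 185 184 183 183 185 187 188 180]
100 ((167.4227294921875, 302.8182067871094), (59.5938606262207, 61.618751525878906), 65.62960052490234) [472.64192648 320.81177811] diam mm [120.50337756 124.59786296]
105 ((168.01193237304688, 302.9325256347656), (58.155879974365234, 60.06001663208008), 37.660213470458984) [472.38137425 319.61151937] diam mm [117.59566989 121.44598092]
```

>>> arm_command(steps=[[[0.3,0,0.07,0.3,0,0,0],[0.3,0,0,0.4,0,0,0],[0.3,0,0,0.2,0,0,0],[0.3,0,0,0.05,0,0,0],[0.3,0,0,0.02,0,0,0],[0.3,0,0,0.02,0,0,0],[0.3,0,0,0,0,0,0],[0.3,0,0,0,0,0,0]]])

```text
time_s: 26.62
eef_pos: [474.0, 320.4, 124.0]
ee_rot: [0.0, 0.0, 1.0, 0.0]
force: [0.0, -0.0, -1.8]
grip_width: 0.571
grip_force: 31.7
```

>>> arm_command(steps=[[[0.3,0,0,0.02,0,0,0],[0.3,0,0,0.02,0,0,0],[0.3,0,0,0.02,0,0,0],[0.3,0,0,0,0,0,0]]])

```text
time_s: 27.12
eef_pos: [473.9, 320.3, 120.7]
ee_rot: [-0.0, 0.0, 1.0, -0.0]
force: [0.5, -0.3, -2.4]
grip_width: 0.574
grip_force: 31.7
```

>>> arm_command(steps=[[[0.3,0,0,0.01,0,0,0],[0.3,0,0,0.01,0,0,0],[0.3,0,0,0,0,0,0]]])

```text
time_s: 27.5
eef_pos: [474.0, 320.4, 120.3]
ee_rot: [0.0, 0.0, 1.0, 0.0]
force: [-2.9, -0.8, 5.3]
grip_width: 0.575
grip_force: 32.2
```

>>> arm_command(steps=[[[0.85,0,0,0,0,0,0],[0.85,0,0,0,0,0,0],[1,0,0,0,0,0,0],[1,0,0,-0.3,0,0,0],[1,0,0,-0.7,0,0,0],[1,0,0,-0.8,0,0,0],[1,0,-0.4,-0.4,0,0,0],[1,0,-0.9,0,0,0,0]]])

```text
time_s: 28.5
eef_pos: [474.4, 255.6, 232.5]
ee_rot: [0.002, -0.001, 1.0, 0.001]
force: [0.7, 0.2, -0.6]
grip_width: 1.001
grip_force: 0.0
```

>>> arm_command(steps=[[[1,0.02,-0.9,0,0,0,0],[1,0.02,-0.9,0,0,0,0],[1,0.02,-0.9,0,0,0,0],[1,0.02,-0.9,0,0,0,0],[1,0.02,-0.9,0,0,0,0],[1,0.02,-0.9,0,0,0,0],[1,0.02,-0.9,0,0,0,0],[1,0.02,-0.9,0,0,0,0]]])

```text
time_s: 29.5
eef_pos: [465.7, -106.2, 231.0]
ee_rot: [0.001, 0.0, 1.0, -0.0]
force: [0.6, 0.7, 0.6]
grip_width: 0.997
grip_force: 0.0
```

>>> arm_command(steps=[[[1,0.02,-0.9,0,0,0,0],[1,0.02,-0.9,0,0,0,0],[1,0.01,-0.9,0,0,0,0],[1,0,-0.9,0,0,0,0],[1,0,-0.72,0,0,0,0],[1,0,0,0,0,0,0],[1,0,0,0,0,0,0]]])

```text
time_s: 30.38
eef_pos: [463.3, -320.0, 230.4]
ee_rot: [0.0, 0.0, 1.0, -0.0]
force: [0.2, 0.2, -0.7]
grip_width: 1.001
grip_force: 0.0
```

```bash
python3 - <<'E'
from h import *
for n in("scene","top"): cv2.imwrite(f"pics/{n}2.png",cv2.cvtColor(capture(n),cv2.COLOR_RGB2BGR))
t=cv2.imread("pics/top2.png");s=cv2.imread("pics/scene2.png")
a=np.linspace(0,6.28,60)
for c,z,r in(((473.5,320),86,62),((473.5,320),138,25)):
  P=np.c_[c[0]+r*np.cos(a),c[1]+r*np.sin(a),0*a+z]
  for i,nm in((t,"top"),(s,"scene")):
    for p in proj(nm,P): cv2.circle(i,tuple(np.int32(p*8)),3,(0,0,255),-1,shift=3)
cv2.imwrite("pics/pan2.png",np.hstack([cv2.resize(t[250:350,110:230],(400,333)),cv2.resize(s[230:350,450:594],(400,333))]))
E
```

```text
(no output)
```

View pics/pan2.png

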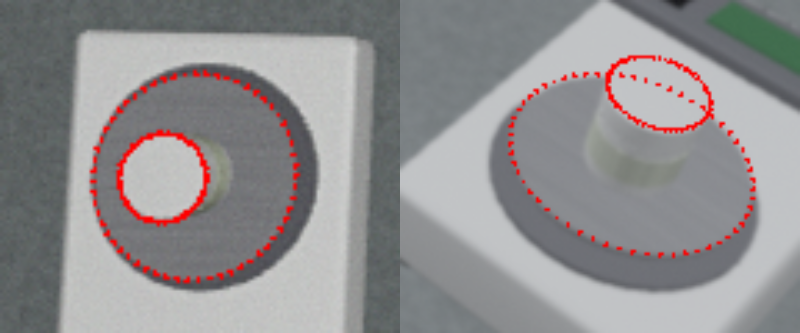

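The jar stands upright, and both its outline and the pan's match circles centred at (473.5,320), so it is centred. Next, the square bottle goes back.

>>> arm_command(steps=[[[1,0,0,0.4,0,0,0],[1,0,0,0.6,0,0,0],[1,0,0,0.6,0,0,0],[1,0,0,0.34,0,0,0],[1,0,0,0.12,0,0,0],[0.3,0,0,0,0,0,0],[0.3,0,0,0,0,0,0],[0.3,0,0,0,0,0,0]]], squeeze=40)

```text
time_s: 31.48
eef_pos: [463.6, -320.8, 128.0]
ee_rot: [0.001, 0.0, 1.0, -0.0]
force: [-0.6, 2.4, 6.6]
grip_width: 0.528
grip_force: 41.2
```

>>> arm_command(steps=[[[0.3,0,0,0,0,0,0],[0.3,0,0,0,0,0,0],[0.3,0,0,0,0,0,0]]])

```text
time_s: 31.85
eef_pos: [463.6, -320.8, 128.0]
ee_rot: [0.001, 0.0, 1.0, -0.001]
force: [-0.3, 2.2, 6.6]
grip_width: 0.524
grip_force: 41.2
```

>>> arm_command(steps=[[[0.3,0,0,-0.4,0,0,0],[0.3,0,0,-0.8,0,0,0],[0.3,0,0,-0.8,0,0,0],[0.3,0,0,-0.8,0,0,0],[0.3,0,0,-0.5,0,0,0],[0.3,-0.14,0.4,0,0,0,0],[0.3,-0.28,0.8,0,0,0,0],[0.3,-0.28,0.8,0,0,0,0]]])

```text
time_s: 32.85
eef_pos: [498.3, -218.3, 290.1]
ee_rot: [-0.001, 0.0, 1.0, 0.001]
force: [1.2, -0.3, -3.1]
grip_width: 0.524
grip_force: 42.3
```

>>> arm_command(steps=[[[0.3,-0.28,0.8,0,0,0,0],[0.3,-0.28,0.8,0,0,0,0],[0.3,-0.28,0.8,0,0,0,0],[0.3,-0.28,0.8,0,0,0,0],[0.3,-0.28,0.8,0,0,0,0],[0.3,-0.28,0.8,0,0,0,0],[0.3,-0.15,0.3,0,0,0,0],[0.3,0,0,0,0,0,0]]])

```text
time_s: 33.85
eef_pos: [589.6, 35.4, 290.6]
ee_rot: [-0.001, -0.001, 1.0, 0.0]
force: [0.4, 0.3, -3.4]
grip_width: 0.524
grip_force: 42.4
```

>>> arm_command(steps=[[[0.3,0,0,0.5,0,0,0],[0.3,0,0,0.7,0,0,0],[0.3,0,0,0.7,0,0,0],[0.3,0,0,0.6,0,0,0],[0.3,0,0,0.4,0,0,0],[0.3,0,0,0.1,0,0,0],[0.3,0,0,0,0,0,0],[0.3,0,0,0,0,0,0]]])

```text
time_s: 34.85
eef_pos: [590.2, 34.0, 142.8]
ee_rot: [0.001, 0.0, 1.0, -0.0]
force: [-0.0, 1.2, -2.8]
grip_width: 0.528
grip_force: 42.4
```

Position is right, and contact is due at about z = 135.

>>> arm_command(steps=[[[0.3,0,0,0.07,0,0,0],[0.3,0,0,0.04,0,0,0],[0.3,0,0,0.03,0,0,0],[0.3,0,0,0.02,0,0,0],[0.3,0,0,0,0,0,0]]])

```text
time_s: 35.48
eef_pos: [590.3, 34.4, 135.0]
ee_rot: [0.001, 0.0, 1.0, -0.0]
force: [-2.9, 0.5, 5.4]
grip_width: 0.527
grip_force: 43.3
```

>>> arm_command(steps=[[[1,0,0,0,0,0,0],[1,0,0,0,0,0,0],[1,0,0,0,0,0,0],[1,0,0,-0.3,0,0,0],[1,0,0,-0.7,0,0,0],[1,0,0,-0.6,0,0,0],[1,0.04,-0.3,-0.3,0,0,0],[1,0.08,-0.7,0,0,0,0]]])

```text
time_s: 36.48
eef_pos: [584.0, -16.3, 230.2]
ee_rot: [0.001, -0.001, 1.0, -0.0]
force: [0.5, -0.9, 0.0]
grip_width: 1.0
grip_force: 0.0
```

>>> arm_command(steps=[[[1,0.1,-0.8,0,0,0,0],[1,0.1,-0.8,0,0,0,0],[1,0.1,-0.8,0,0,0,0],[1,0.1,-0.8,0,0,0,0],[1,0.1,-0.8,0,0,0,0],[1,0.1,-0.8,0,0,0,0],[1,0.1,-0.8,0,0,0,0],[1,0.06,-0.66,0,0,0,0]]])

```text
time_s: 37.48
eef_pos: [544.6, -331.0, 228.6]
ee_rot: [-0.0, 0.001, 1.0, 0.0]
force: [0.3, 0.2, -0.1]
grip_width: 0.996
grip_force: 0.0
```

>>> arm_command(steps=[[[1,0,0,0,0,0,0],[1,0,0,0,0,0,0]]])

```text
time_s: 37.72
eef_pos: [545.4, -328.5, 228.6]
ee_rot: [-0.0, 0.0, 1.0, 0.0]
force: [0.7, 0.5, 0.2]
grip_width: 0.998
grip_force: 0.0
```

Down 94 mm to 134.6, then close.

>>> arm_command(steps=[[[1,-0.02,-0.01,0.5,0,0,0],[1,0,0,0.5,0,0,0],[1,0,0,0.5,0,0,0],[1,0,0,0.38,0,0,0],[0.2,0,0,0,0,0,0],[0.2,0,0,0,0,0,0],[0.2,0,0,0,0,0,0],[0.2,0,0,0,0,0,0]]])

```text
time_s: 38.72
eef_pos: [547.2, -329.2, 136.2]
ee_rot: [0.001, 0.0, 1.0, -0.0]
force: [0.2, 1.5, 6.1]
grip_width: 0.409
grip_force: 40.1
```

>>> arm_command(steps=[[[0.2,0,0,0,0,0,0],[0.2,0,0,0,0,0,0],[0.2,0,0,0,0,0,0]]])

```text
time_s: 39.1
eef_pos: [547.2, -329.1, 136.2]
ee_rot: [0.001, 0.0, 1.0, -0.0]
force: [-0.8, 2.3, 5.8]
grip_width: 0.406
grip_force: 40.1
```

>>> arm_command(steps=[[[0.2,0,0,-0.3,0,0,0],[0.2,0,0,-0.5,0,0,0],[0.2,0,0,-0.3,0,0,0],[0.2,0.02,0.4,0,0,0,0],[0.2,0.02,0.7,0,0,0,0],[0.2,0.02,0.7,0,0,0,0],[0.2,0.02,0.7,0,0,0,0],[0.2,0.02,0.7,0,0,0,0]]])

```text
time_s: 40.1
eef_pos: [541.5, -168.0, 189.9]
ee_rot: [-0.0, 0.0, 1.0, 0.0]
force: [-0.2, 1.1, -3.4]
grip_width: 0.409
grip_force: 40.9
```

>>> arm_command(steps=[[[0.2,0.02,0.7,0,0,0,0],[0.2,0.02,0.7,0,0,0,0],[0.2,0.02,0.7,0,0,0,0],[0.2,0.02,0.56,0,0,0,0],[0.2,0,0,0.4,0,0,0],[0.2,0,0,0.3,0,0,0],[0.2,0,0,0.06,0,0,0],[0.2,0,0,0,0,0,0]]])

```text
time_s: 41.1
eef_pos: [538.0, -36.6, 152.0]
ee_rot: [0.0, 0.0, 1.0, -0.0]
force: [-0.9, -0.4, -4.1]
grip_width: 0.409
grip_force: 41.0
```

>>> arm_command(steps=[[[0.2,0,0.01,0.08,0,0,0],[0.2,0,0,0.05,0,0,0],[0.2,0,0,0.03,0,0,0],[0.2,0,0,0.02,0,0,0],[0.2,0,0,0,0,0,0]]])

```text
time_s: 41.72
eef_pos: [538.0, -35.7, 143.2]
ee_rot: [0.0, 0.0, 1.0, -0.0]
force: [-0.6, 0.8, -0.3]
grip_width: 0.407
grip_force: 41.3
```

>>> arm_command(steps=[[[1,0,0,0.01,0,0,0],[1,0,0,0,0,0,0],[1,0,0,0,0,0,0],[1,0,0,-0.3,0,0,0],[1,0,0,-0.7,0,0,0],[1,0,0,-0.5,0,0,0],[1,-0.1,-0.3,-0.3,0,0,0],[1,-0.2,-0.7,0,0,0,0]]])

```text
time_s: 42.72
eef_pos: [553.5, -85.6, 235.1]
ee_rot: [0.002, -0.001, 1.0, -0.001]
force: [-0.0, -0.4, 0.1]
grip_width: 0.997
grip_force: 0.0
```

>>> arm_command(steps=[[[1,-0.24,-0.76,0,0,0,0],[1,-0.24,-0.76,0,0,0,0],[1,-0.24,-0.76,0,0,0,0],[1,-0.24,-0.76,0,0,0,0],[1,-0.24,-0.76,0,0,0,0],[1,-0.24,-0.76,0,0,0,0],[1,-0.13,-0.53,0,0,0,0],[1,0,0,0,0,0,0]]])

```text
time_s: 43.72
eef_pos: [631.0, -341.8, 232.4]
ee_rot: [0.0, 0.001, 1.0, -0.0]
force: [0.4, 0.6, -0.3]
grip_width: 1.002
grip_force: 0.0
```

>>> arm_command(steps=[[[1,0,0,0,0,0,0]]])

```text
time_s: 43.85
eef_pos: [631.3, -339.5, 233.0]
ee_rot: [0.0, -0.0, 1.0, -0.0]
force: [0.3, 0.6, 0.0]
grip_width: 1.001
grip_force: 0.0
```

Down 99 mm to 134, then close.

>>> arm_command(steps=[[[1,0,-0.01,0.5,0,0,0],[1,0,0,0.5,0,0,0],[1,0,0,0.5,0,0,0],[1,0,0,0.34,0,0,0],[1,0,0,0.12,0,0,0],[0.3,0,0,0,0,0,0],[0.3,0,0,0,0,0,0],[0.3,0,0,0,0,0,0]]])

```text
time_s: 44.85
eef_pos: [631.7, -340.8, 135.8]
ee_rot: [0.001, 0.0, 1.0, -0.0]
force: [0.9, 2.0, 5.2]
grip_width: 0.639
grip_force: 43.1
```

>>> arm_command(steps=[[[0.3,0,0,0,0,0,0],[0.3,0,0,0,0,0,0],[0.3,0,0,0,0,0,0]]])

```text
time_s: 45.22
eef_pos: [631.7, -340.7, 135.8]
ee_rot: [0.001, 0.0, 1.0, -0.0]
force: [-0.5, 1.4, 5.9]
grip_width: 0.641
grip_force: 43.1
```

>>> arm_command(steps=[[[0.3,0,0,-0.3,0,0,0],[0.3,0,0,-0.5,0,0,0],[0.3,0,0,-0.3,0,0,0],[0.3,0.04,0.4,0,0,0,0],[0.3,0.08,0.7,0,0,0,0],[0.3,0.08,0.7,0,0,0,0],[0.3,0.08,0.7,0,0,0,0],[0.3,0.08,0.7,0,0,0,0]]])

```text
time_s: 46.22
eef_pos: [612.9, -179.6, 189.3]
ee_rot: [-0.0, 0.0, 1.0, 0.0]
force: [0.6, -0.2, -4.4]
grip_width: 0.638
grip_force: 43.8
```

>>> arm_command(steps=[[[0.3,0.08,0.7,0,0,0,0],[0.3,0.08,0.7,0,0,0,0],[0.3,0.04,0.37,0,0,0,0],[0.3,0,0,0.4,0,0,0],[0.3,0,0,0.3,0,0,0],[0.3,0,0,0.06,0,0,0],[0.3,0,0,0,0,0,0],[0.3,0,0,0,0,0,0]]])

```text
time_s: 47.22
eef_pos: [603.6, -92.5, 152.0]
ee_rot: [0.001, 0.0, 1.0, -0.0]
force: [0.9, -0.2, -4.9]
grip_width: 0.645
grip_force: 43.9
```

>>> arm_command(steps=[[[0.3,0,0,0.08,0,0,0],[0.3,0,0,0.05,0,0,0],[0.3,0,0,0.03,0,0,0],[0.3,0,0,0.02,0,0,0],[0.3,0,0,0,0,0,0]]])

```text
time_s: 47.85
eef_pos: [603.5, -92.2, 142.9]
ee_rot: [0.0, 0.0, 1.0, -0.0]
force: [-0.6, 1.4, 0.6]
grip_width: 0.636
grip_force: 44.3
```

Contact. I'll release, lift and back away towards the mat side.

>>> arm_command(steps=[[[1,0,0,0.01,0,0,0],[1,0,0,0,0,0,0],[1,0,0,0,0,0,0],[1,0,0,-0.3,0,0,0],[1,0,0,-0.7,0,0,0],[1,0,0,-0.7,0,0,0],[1,0,0,-0.7,0,0,0],[1,0,-0.5,0,0,0,0]]])

```text
time_s: 48.85
eef_pos: [604.3, -116.6, 266.4]
ee_rot: [0.003, -0.001, 1.0, -0.001]
force: [0.6, -0.4, -0.6]
grip_width: 1.001
grip_force: 0.0
```

>>> arm_command(steps=[[[1,0.1,-0.8,0,0,0,0],[1,0.1,-0.8,0,0,0,0],[1,0.1,-0.8,0,0,0,0],[1,0.1,-0.8,0,0,0,0],[1,0.1,-0.8,0,0,0,0],[1,0.1,-0.5,0,0,0,0],[1,0,0,0,0,0,0],[1,0,0,0,0,0,0]]])

```text
time_s: 49.85
eef_pos: [573.6, -341.2, 262.2]
ee_rot: [0.0, -0.0, 1.0, 0.0]
force: [-0.7, 0.0, -0.5]
grip_width: 0.996
grip_force: 0.0
```

```bash
python3 - <<'E'
from h import *
for n in("scene","top"): cv2.imwrite(f"pics/{n}3.png",cv2.cvtColor(capture(n),cv2.COLOR_RGB2BGR))
s=cv2.imread("pics/scene3.png");t=[cv2.imread(f"pics/top{i}.png")[195:305,280:400] for i in(0,3)]
cv2.imwrite("pics/cmp.png",np.hstack([cv2.resize(x,(400,366),interpolation=cv2.INTER_CUBIC) for x in t]))
a,b=[cv2.imread(f"pics/scene{i}.png").astype(int) for i in(0,3)]
print("changed",[c[:4] if 0 else cv2.boundingRect(c) for c in blobs(np.abs(a-b).max(2)>40,30)])
E
```

```text
changed [(525, 258, 35, 20), (290, 218, 26, 27), (538, 122, 7, 21), (520, 93, 15, 5), (545, 87, 75, 64), (539, 67, 48, 32), (587, 27, 53, 41), (470, 18, 34, 62), (540, 4, 24, 17), (618, 0, 22, 22), (488, 0, 30, 39), (156, 0, 63, 59)]
```

View pics/cmp.png

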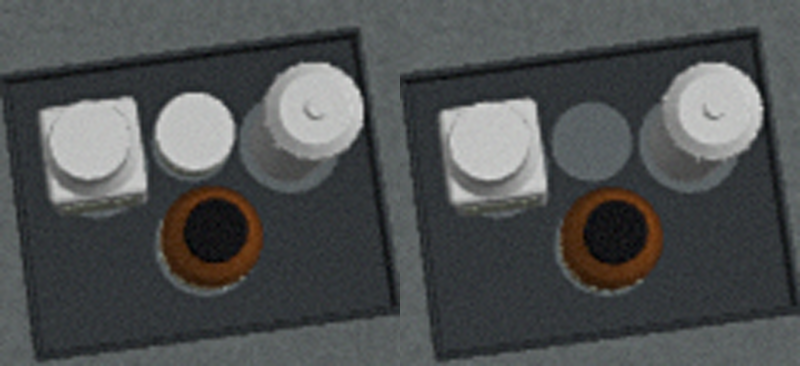

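View pics/scene3.png

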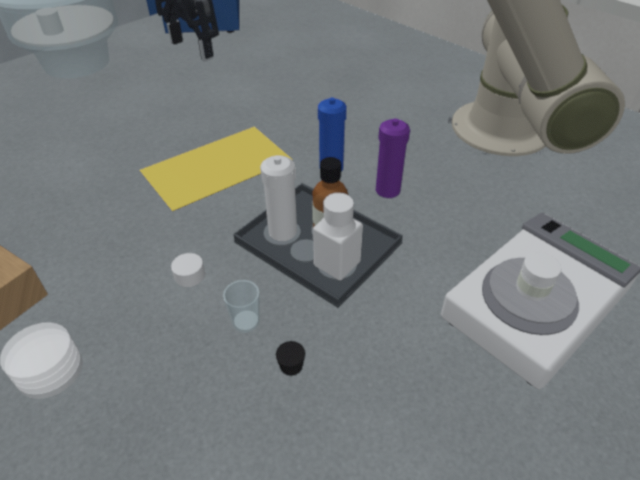

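The vessels are back on their pads, matching the start image. The jar is on the pan at (538,275), and nothing else has changed apart from the arm.

```bash
python3 -c "
from rig import *
print(finish_job())"
```

```text
the job is handed in; nothing more can be done
None
```

I handed the job in at about 50 s of the 128 s limit: all three vessels were stood on the mat, the jar is upright and within about 2 mm of the pan's centre, each vessel is back on its starting pad, and the beaker, cap and stopper were not moved.

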